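Set two drained tube racks back on their feet

TASK

Two empty white tube racks have been left lying on their long sides to drain. Tip each one back onto its rubber feet, holes up, where it lies, by gently pushing it over with the fingertips; do not grip, lift or shove either rack along the bench. Leave everything else on the bench standing where it is.

Things in the scene. Friction and masses are not known exactly. Their poses are not given: they have to be found in the camera images.
- long_rack: the longer, larger white tube rack, 160 mm long (x), 96 mm wide (y), 60 mm from its 4 black rubber feet (16 mm square, 6 mm tall) to its top face of square holes (too small for a fingertip). Origin: centre of underside, in the feet's plane; z: feet to holed top. At the start on its side, -y down, z level, 96 mm high on a 60 mm deep footprint. 196-392 g.
- long_rack_push (a point): point on the outer surface of the holed top face of long_rack, middle of its length, 12 mm below the long edge that is uppermost at the start: a level push here towards the feet (along the rack's -z) with the fingertips tips it onto its feet and hardly slides it; past about 0.56 rad it falls the rest of the way by itself
- long_rack_foot_edge (a point): middle of the long edge of long_rack between the side it lies on and its feet; on the bench at the start, and the line about which it tips
- long_rack_mouth_edge (a point): middle of the long edge of long_rack between the side it lies on and its holed top; on the bench at the start
- short_rack: the shorter, smaller white tube rack, 110 mm long (x), 80 mm wide (y), 50 mm from its 4 black rubber feet (16 mm square, 6 mm tall) to its top face of square holes (too small for a fingertip). Origin: centre of underside, in the feet's plane; z: feet to holed top. At the start on its side, -y down, z level, 80 mm high on a 50 mm deep footprint. 126-252 g.
- short_rack_push (a point): point on the outer surface of the holed top face of short_rack, middle of its length, 12 mm below the long edge that is uppermost at the start: a level push here towards the feet (along the rack's -z) with the fingertips tips it onto its feet and hardly slides it; past about 0.56 rad it falls the rest of the way by itself
- short_rack_foot_edge (a point): middle of the long edge of short_rack between the side it lies on and its feet; on the bench at the start, and the line about which it tips
- short_rack_mouth_edge (a point): middle of the long edge of short_rack between the side it lies on and its holed top; on the bench at the start
- vial: capped glass vial, bystander, 26 mm across and 55 mm tall, standing between the two places of the racks; origin at the centre of its underside
- reagent_bottle: clear bottle with a blue cap, bystander, 72 mm across and 150 mm tall, behind the racks; origin at the centre of its underside
- tip_box: closed pipette-tip box, grey with a clear lid, bystander, about 88 x 128 x 70 mm tall; origin at the centre of its underside
- full_rack: blue block rack full of capped tubes, already on its base, bystander, 60 x 160 mm, 87 mm tall over the caps; origin at the centre of its underside
- beaker: empty glass beaker, bystander, 70 mm across and 85 mm tall, far left; origin at the centre of its underside
- weigh_dish: small white dish, bystander, 60 mm across and 25 mm tall, nearest the robot; origin at the centre of its underside
- pipette: grey hand pipette lying flat, bystander, about 245 mm long and 22 mm thick, far right; origin on the bench under the middle of its body
Mind the look-alikes: they are no part of the job. What is shaped like the short_rack but orange is not meant.

How it is judged:
By the outcome, as a careful person would: the job done as asked, in the order asked, and still so for the second after the job is handed in, with the robot touching nothing.
It also fails if it takes over 58 s, if anything falls off the work surface, if the arm or the gripper's body presses on something with over 40 N, if the wrist force passes 120 N, or if a joint passes its speed limit or range.

ROBOT

A 6-joint arm with a two-finger parallel gripper is mounted at the origin on the work surface. World frame = base frame: x ahead of the robot, y to its left, z up, the work surface at z = 0. Lengths are in mm, angles in degrees, forces in N, time in s.
With the tool pointing down it reaches from about 300 to 850 mm from the base axis. Payload 4.2 kg.
Tool frame: the origin (TCP) lies midway between the tips of the shut fingers; the grasp point (between the pads) lies 19 mm behind it; z points along the fingers, y is the line along which they close (so a half turn about z gives the same grasp; the last joint's range is limited). The gripper opens to 91 mm and grips with 3 to 60 N. Pads are 32 mm wide; open, the fingers measure 118 mm over their backs; the gripper's body (76 mm by 178 mm) begins 60 mm behind the grasp point.
Start: joints at [-70.187, 18.312, 89.639, -0, 72.044, -1.146], TCP at [205.68, -536.972, 213.976] pointing down, gripper open.
Joint ranges: [-177.97, 177.97], [-48.28, 115.42], [12.27, 149.76], [-77.06, 257.06], [2.81, 150.46], [-146.56, 146.56]. Speed limits (degrees/s): [147.25, 147.25, 180, 180, 180, 180].

INTERFACE

Orientations are given as [roll, pitch, yaw] about the fixed x, y, z axes, in that order (R = Rz(yaw) Ry(pitch) Rx(roll)).
In Python, from workcell import state, grab_frame, camera_model, workorder gives the robot as it stands.
- The arm moves only by the tool carry_out, never from a script. Its argument "commands" is a list of rows, each a list of 7 numbers: the turn, a rotation vector about the tool's x, y, z in degrees, then the shift along the tool's x, y, z in mm, then the opening, from -1 (shut) to 1 (fully open). In form: [[ax, ay, az, dx, dy, dz, hand], ...]. A call has 1 to 20 rows; each row is the pose to reach, as a shift and turn from the pose commanded when the call began, along the tool's axes at that moment; what a row does not reach only later rows make up. A row lasts 1/10 s, in which the tool goes at most 50 mm and 8.59 degrees, less where a joint would pass 70% of its speed; a pose out of reach is approached as far as the arm can. A call with a gripper value outside its range is refused whole. The fingers move at their own pace and stop on an object; "force" is the grip in N (left out, the last holds). Time passes only in rows, so rows that repeat a pose let the fingers close. It gives the time, the measured TCP pose, the force, the opening and the grip force at its end, in the units of the state.
- state(): the state, without advancing time (a new reading comes with each control period).
- grab_frame(name): name is "scene" or "side" or "wrist"; returns the picture (400x640x3 uint8, red, green, blue); there is no depth.
- camera_model(name): a dict with "fx", "fy", "cx", "cy" (pixels), "origin" and "rotation" of the camera in the world; the wrist camera has in their place "mount" (4x4, takes a point from camera to tool coordinates, whose origin is the TCP and whose axes are the flange's). Camera axes: x right, y up, looking along -z (the intrinsics and any distortion apply to the point x, -y, -z); pixel columns grow to the right and rows downward; lengths in mm; the calibration is good to about 2 mm. A picture is of the moment at which its call begins: read the wrist's pose just before it. camera_model takes no time and is no camera call.
- workorder.job_done(): hands the job in; it is judged then, once.
The state is a dict: "time_s": time; "qpos": joint angles; "qvel": joint speeds; "effort": joint torques, N m; "ee_pos": TCP position; "ee_rot": TCP orientation; "force": force on the tool from outside, world axes, zero at the start; "torque": the same for the moment, N m; "gripper_width": finger opening in mm; "gripper_force": force on a finger pad.
Only numpy, scipy, OpenCV 4.12 (cv2) and the standard library are available. Lean on these libraries where they do the work, as an engineer would, in place of code of your own. Each camera call takes 0.05 s, during which the arm holds its last target. There are 200 camera calls.

## Working session

There is one attempt and no reset: what is moved stays moved. The work goes in short steps, Python scripts to look and compute and a tool call to move; the robot and the scene stay as the last step left them, time stands still between calls to the robot, and variables do not carry over. Pictures are saved under pics/ and viewed, at most 10 in all, crops included, and the job is handed in when it is done.

Besides the shell and the picture viewer there is one more tool, called as name(argument=value, ...) on one line, values as JSON. carry_out: Moves the arm, as the interface text tells. Its arguments: {"type":"object","properties":{"commands":{"type":"array"},"force":{"type":"number"}},"required":["commands"]}

```bash
mkdir -p pics; python3 - <<'E'
from workcell import *
import cv2
print(state())
for n in("scene","side"):
    cv2.imwrite(f"pics/{n}0.png",grab_frame(n)[:,:,::-1]); print(n,camera_model(n))
print(camera_model("wrist"))
E
```

```text
{'time_s': 0.0, 'qpos': array([-7.01865645e+01,  1.83490035e+01,  8.97048083e+01, -2.25752379e-03,
        7.20443508e+01, -1.14624776e+00]), 'qvel': array([-0.05621342, -0.03775179,  0.01652471, -0.08222599,  0.03911663,
       -0.09001575]), 'effort': array([-2.48767858e-03, -4.12463057e+01, -2.31977248e+01,  7.25401123e-02,
        4.58456366e-02, -1.48232430e-04]), 'ee_pos': array([ 205.50034337, -536.48913369,  213.15755295]), 'ee_rot': array([-1.79901814e+02,  1.82258138e-04,  2.09603812e+01]), 'force': array([0.12912849, 0.01480046, 0.2505398 ]), 'torque': array([-0.00424663, -0.02789859,  0.00295814]), 'gripper_force': 0.0, 'gripper_width': 91.26237666906484}
scene {'fx': 413.3177906105016, 'fy': 413.3177906105016, 'cx': 319.79697548740404, 'cy': 192.49913581222887, 'origin': array([1304.50207534, -737.59653272, 1091.53045092]), 'rotation': array([45.12821081, -0.82106314, 45.50778469])}
side {'fx': 445.5499453979178, 'fy': 445.5499453979178, 'cx': 316.1025995959088, 'cy': 199.46322725629278, 'origin': array([-169.6747817 ,  722.30827421,  765.52207746]), 'rotation': array([  57.3014903 ,    0.46606729, -134.84732717])}
{'fx': 307.48098079836984, 'fy': 307.48098079836984, 'cx': 319.4643980863522, 'cy': 199.80788951303893, 'mount': array([[ 6.50337596e-04,  9.60497158e-01,  2.78289035e-01,
         7.81905762e+01],
       [ 9.99999566e-01, -4.39045404e-04, -8.21575495e-04,
         8.19472279e-01],
       [-6.66939406e-04,  2.78289448e-01, -9.60497027e-01,
        -1.70990390e+02],
       [ 0.00000000e+00,  0.00000000e+00,  0.00000000e+00,
         1.00000000e+00]])}
```

View pics/scene0.png

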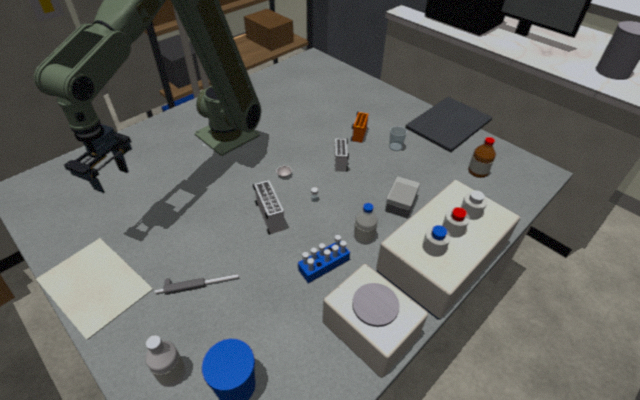

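View pics/side0.png

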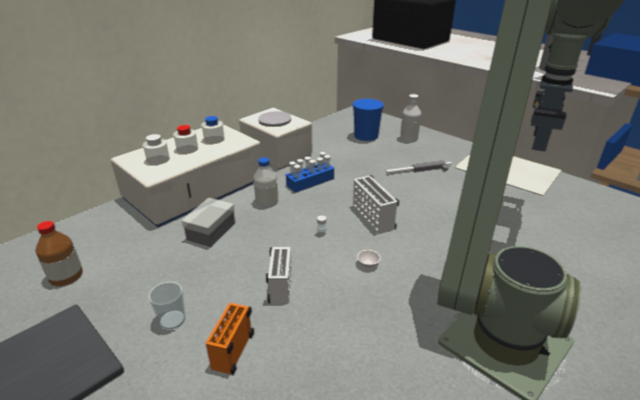

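The scene picture has the long rack near (268,203) and the short one near (341,154). In the side picture they are near (374,203) and (279,273). I need a closer look to see which way each rack's holes face.

```bash
python3 - <<'E'
import cv2,numpy as np
a=cv2.imread("pics/scene0.png");b=cv2.imread("pics/side0.png")
def c(i,x,y,s=(400,300),w=64):
    h=w*3//4; return cv2.resize(i[y-h//2:y+h//2,x-w//2:x+w//2],s,interpolation=cv2.INTER_CUBIC)
cv2.imwrite("pics/crops.png",np.vstack([np.hstack([c(a,268,203,w=72),c(a,341,154)]),np.hstack([c(b,374,203,w=80),c(b,279,273,w=80)])]))
E
```

```text
(no output)
```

View pics/crops.png

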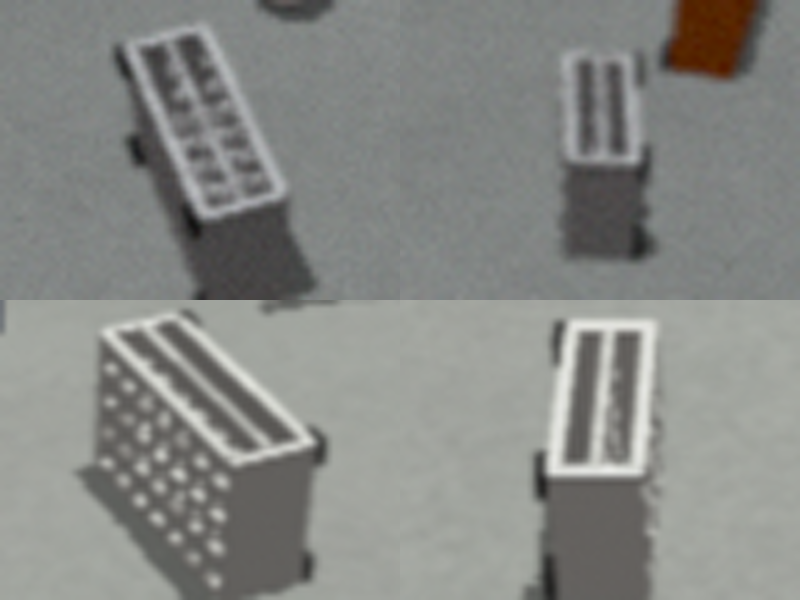

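The crops show the long rack's holes facing +y, towards the side camera, with its feet on the scene camera's side. The short rack is the reverse: feet on the right in the scene crop, holes facing the long rack. I'll cast rays through the top corners in both views.

```bash
cat > h.py <<'E'
import numpy as np
from scipy.spatial.transform import Rotation as R
from workcell import *
def cam(n,st=None):
    m=camera_model(n)
    if n=="wrist":
        T=np.eye(4); T[:3,:3]=R.from_euler("xyz",st["ee_rot"],degrees=True).as_matrix(); T[:3,3]=st["ee_pos"]
        T=T@m["mount"]; return m,T[:3,3],T[:3,:3]
    return m,m["origin"],R.from_euler("xyz",m["rotation"],degrees=True).as_matrix()
def plane(c,px,z):
    m,o,r=c; px=np.atleast_2d(px).astype(float)
    d=np.c_[(px[:,0]-m["cx"])/m["fx"],-(px[:,1]-m["cy"])/m["fy"],-np.ones(len(px))]@r.T
    return (o+d*((z-o[2])/d[:,2])[:,None])[:,:2]
def project(c,P):
    m,o,r=c; q=(np.atleast_2d(P)-o)@r
    return np.c_[m["cx"]+m["fx"]*q[:,0]/-q[:,2],m["cy"]+m["fy"]*q[:,1]/q[:,2]]
E
python3 - <<'E'
from h import *
A=np.array
def rep(n,c,p,z):
    w=plane(cam(n),p,z); d=np.linalg.norm(np.roll(w,-1,0)-w,axis=1)
    print(n,w.round(0).tolist(),w.mean(0).round(1),d.round(0))
rep("scene",0,A([(122,45),(207,25),(288,193),(203,218)])/5.556+[232,176],96)
rep("side",0,A([(100,30),(180,15),(315,140),(235,165)])/5+[334,173],96)
rep("scene",0,A([(162,50),(240,52),(242,160),(165,165)])/6.25+[309,130],80)
rep("side",0,A([(165,22),(257,22),(243,172),(147,172)])/5+[239,243],80)
print("vial",plane(cam("scene"),(314.5,190),55),plane(cam("side"),(321.5,219),55))
print("dish",plane(cam("scene"),(284,170),25),plane(cam("side"),(368,257),25))
print("orange",plane(cam("scene"),(360,120),80),plane(cam("side"),(233,320),80))
print("bottle",plane(cam("scene"),(368,207),150),plane(cam("side"),(264,161),150))
print("tubes",plane(cam("scene"),(325,255),50),plane(cam("side"),(310,172),50))
E
```

```text
scene [[414.0, -163.0], [436.0, -113.0], [580.0, -171.0], [561.0, -219.0]] [ 497.7 -166.4] [ 55. 155.  52. 158.]
side [[573.0, -169.0], [550.0, -216.0], [409.0, -160.0], [425.0, -109.0]] [ 489.1 -163.6] [ 53. 152.  53. 160.]
scene [[411.0, 245.0], [447.0, 280.0], [521.0, 202.0], [492.0, 164.0]] [467.7 222.9] [ 50. 108.  48. 114.]
side [[515.0, 201.0], [483.0, 170.0], [408.0, 246.0], [439.0, 276.0]] [460.9 223.3] [ 45. 107.  43. 107.]
vial [[549.99923406  -2.08044323]] [[537.65561247   5.85588273]]
dish [[367.57649155  10.46151703]] [[364.50950832  12.23111933]]
orange [[397.54896046 411.67383297]] [[392.94839746 405.88030699]]
bottle [[789.15251547  -1.10719157]] [[773.31120423   8.98335239]]
tubes [[ 775.73838187 -174.57271243]] [[ 757.59293219 -163.50734691]]
```

Both views agree to about 8 mm and the sizes match. Next I'll work out the move to a spot above the long rack's push side, turned so the tool's -x axis is the push direction.

```bash
cat >> h.py <<'E'
def row(pos,yaw,cur=None,cyaw=None):
    s=state(); cur=s["ee_pos"] if cur is None else cur
    M=R.from_euler("xyz",s["ee_rot"],degrees=True); G=R.from_euler("xyz",[180,0,yaw],degrees=True)
    print("turn",(M.inv()*G).as_rotvec(degrees=True).round(2),"shift",M.inv().apply(np.array(pos)-cur).round(1))
E
python3 -c "
from h import *
row([516,-107,200],68.2)"
```

```text
turn [-8.000e-02 -4.000e-02 -4.724e+01] shift [ 443.6 -290.1   13.7]
```

carry_out(commands=[[0,0,-47,444,-290,14,-1],[0,0,-47,444,-290,14,-1],[0,0,-47,444,-290,14,-1],[0,0,-47,444,-290,14,-1],[0,0,-47,444,-290,14,-1],[0,0,-47,444,-290,14,-1],[0,0,-47,444,-290,14,-1],[0,0,-47,444,-290,14,-1],[0,0,-47,444,-290,14,-1],[0,0,-47,444,-290,14,-1],[0,0,-47,444,-290,14,-1],[0,0,-47,444,-290,14,-1],[0,0,-47,444,-290,14,-1],[0,0,-47,444,-290,14,-1],[0,0,-47,444,-290,14,-1],[0,0,-47,444,-290,14,-1]])

```text
time_s: 1.7
ee_pos: [516.1, -108.3, 200.1]
ee_rot: [180.0, 0.0, 67.9]
force: [-0.3, -0.6, -0.6]
gripper_width: 0.0
gripper_force: 0.0
```

```bash
python3 - <<'E'
from h import *
import cv2
s=state(); print(s["time_s"],s["ee_pos"],s["ee_rot"],s["gripper_width"],s["force"])
np.save("s1.npy",np.r_[s["ee_pos"],s["ee_rot"]])
cv2.imwrite("pics/w1.png",grab_frame("wrist")[:,:,::-1])
E
```

```text
1.7 [ 516.05616761 -108.27350749  200.1016774 ] [1.79990802e+02 8.67611021e-03 6.78613568e+01] 0.02767970941062125 [-0.26050723 -0.59029699 -0.57634709]
```

View pics/w1.png

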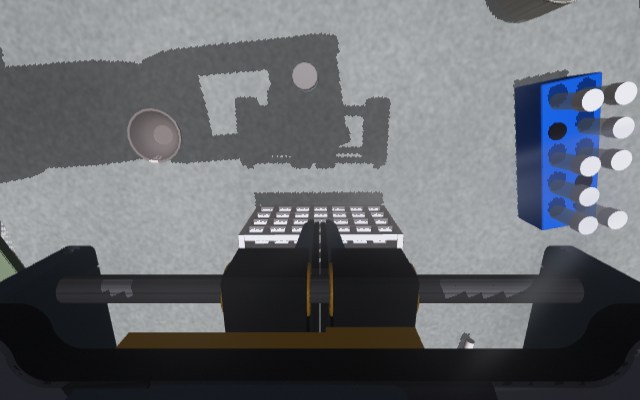

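The wrist view shows the holed face squarely. Its upper edge is at row ~236 (columns 239–404), its bench edge at row ~207 (254–388), and the vial is at (304,76).

```bash
python3 - <<'E'
from h import *
v=np.load("s1.npy"); s=dict(ee_pos=v[:3],ee_rot=v[3:]); c=cam("wrist",s)
t=plane(c,[(239,236),(404,236)],96); b=plane(c,[(254,207),(388,207)],0)
for w in(t,b): print(w,w.mean(0),np.linalg.norm(w[1]-w[0]),np.degrees(np.arctan2(*(w[1]-w[0])[::-1])))
print("vial",plane(c,[(304,76)],55))
f=t.mean(0); d=np.array([np.cos(np.radians(67.9)),np.sin(np.radians(67.9))])
print("along push dist TCP->face",(f-v[:2])@d, (f-v[:2])@[d[1],-d[0]])
E
```

```text
[[ 429.99192218 -114.77096367]
 [ 577.4375183  -174.72966429]] [ 503.71472024 -144.75031398] 159.1705047847284 -22.12910029139498
[[ 424.8673653  -113.80366467]
 [ 581.94888388 -177.65851723]] [ 503.40812459 -145.73109095] 169.56428182754078 -22.122122497211393
vial [[543.86882983  -1.31774912]]
along push dist TCP->face -38.4399575254605 2.288755317003509
```

carry_out(commands=[[0,0,0,0,2,40,-1],[0,0,0,0,2,80,-1],[0,0,0,0,2,110,-1],[0,0,0,0,2,117,-1],[0,0,0,-5,2,117,-1],[0,0,0,-10,2,117,-1],[0,0,0,-14,2,117,-1],[0,0,0,-18,2,117,-1],[0,0,0,-21,2,117,-1],[0,0,0,-24,2,117,-1],[0,0,0,-27,2,117,-1],[0,0,0,-30,2,116,-1]])

```text
time_s: 2.95
ee_pos: [507.4, -136.0, 84.2]
ee_rot: [180.0, -0.0, 68.0]
force: [2.0, 3.0, 2.4]
gripper_width: 0.1
gripper_force: 1.3
```

```bash
python3 - <<'E'
from h import *
import cv2
s=state(); print(s["time_s"],s["ee_pos"],s["ee_rot"],s["force"])
a=grab_frame("side")[:,:,::-1]
cv2.imwrite("pics/c1.png",cv2.resize(a[120:270,280:480],(800,600)))
E
```

```text
2.95 [ 507.3818723  -135.99352455   84.16687944] [ 1.79964080e+02 -1.26825660e-02  6.79639228e+01] [2.02302613 2.98318628 2.35820226]
```

View pics/c1.png

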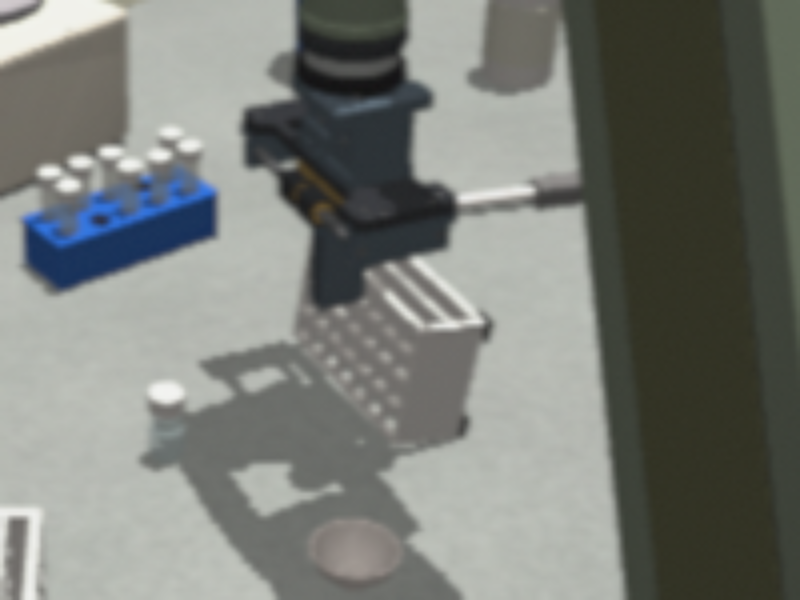

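Contact made: about 3 N, fingertip centred on the holed face near its top edge. The rack is about to tip, so I'll push on slowly along the arc.

carry_out(commands=[[0,0,0,-3,0,-2,-1],[0,0,0,-6,0,-3,-1],[0,0,0,-9,0,-5,-1],[0,0,0,-12,0,-6,-1],[0,0,0,-15,0,-7,-1],[0,0,0,-18,0,-8,-1],[0,0,0,-21,0,-9,-1],[0,0,0,-24,0,-10,-1],[0,0,0,-27,0,-11,-1],[0,0,0,-30,0,-12,-1],[0,0,0,-33,0,-12,-1],[0,0,0,-36,0,-13,-1],[0,0,0,-38,0,-13,-1],[0,0,0,-40,0,-13,-1]])

```text
time_s: 4.4
ee_pos: [492.0, -173.2, 96.9]
ee_rot: [180.0, 0.0, 68.0]
force: [-0.5, 0.4, 0.1]
gripper_width: 0.6
gripper_force: 0.0
```

carry_out(commands=[[0,0,0,-2,0,-1,-1],[0,0,0,-4,0,-1,-1],[0,0,0,-6,0,-1,-1],[0,0,0,-8,0,-1,-1],[0,0,0,-10,0,-1,-1],[0,0,0,-12,0,-1,-1],[0,0,0,-12,0,-1,-1],[0,0,0,-12,0,-1,-1],[0,0,0,-12,0,-1,-1]])

```text
time_s: 5.3
ee_pos: [487.7, -184.1, 97.9]
ee_rot: [180.0, 0.0, 68.0]
force: [-0.7, -0.3, 1.1]
gripper_width: 0.7
gripper_force: 0.0
```

```bash
python3 - <<'E'
from h import *
import cv2
s=state(); print(s["time_s"],s["ee_pos"],s["force"])
a=grab_frame("side")[:,:,::-1]; b=grab_frame("scene")[:,:,::-1]
cv2.imwrite("pics/c2.png",np.hstack([cv2.resize(a[120:270,300:450],(400,400)),cv2.resize(b[150:250,210:310],(400,400))]))
E
```

```text
5.3 [ 487.66810161 -184.07887554   97.9298395 ] [-0.73905905 -0.32019018  1.07583587]
```

View pics/c2.png

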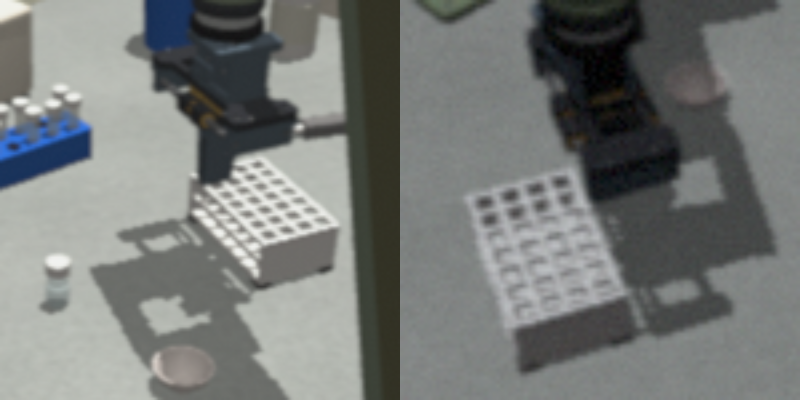

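The long rack is on its feet, holes up. Next I'll lift clear and cross to the short rack.

```bash
python3 -c "
from h import *
row([420,180,200],45)"
```

```text
turn [-0.    0.   22.96] shift [ 312.1 -199.3 -102.1]
```

carry_out(commands=[[0,0,0,10,0,-40,-1],[0,0,0,15,0,-80,-1],[0,0,0,20,0,-102,-1],[0,0,23,312,-199,-102,-1],[0,0,23,312,-199,-102,-1],[0,0,23,312,-199,-102,-1],[0,0,23,312,-199,-102,-1],[0,0,23,312,-199,-102,-1],[0,0,23,312,-199,-102,-1],[0,0,23,312,-199,-102,-1],[0,0,23,312,-199,-102,-1],[0,0,23,312,-199,-102,-1],[0,0,23,312,-199,-102,-1],[0,0,23,312,-199,-102,-1],[0,0,23,312,-199,-102,-1]])

```text
time_s: 6.9
ee_pos: [420.7, 178.4, 199.9]
ee_rot: [180.0, 0.0, 44.8]
force: [0.3, 0.1, -0.5]
gripper_width: 0.5
gripper_force: 0.0
```

```bash
python3 - <<'E'
from h import *
import cv2
s=state(); print(s["time_s"],s["ee_pos"],s["ee_rot"],s["qpos"])
np.save("s2.npy",np.r_[s["ee_pos"],s["ee_rot"]])
cv2.imwrite("pics/w2.png",grab_frame("wrist")[:,:,::-1])
E
```

```text
6.9 [420.67850456 178.42888981 199.90329701] [1.79983740e+02 1.54263523e-02 4.48216823e+01] [ 2.15573691e+01  8.25867229e+00  1.05396733e+02 -2.29584435e-02
  6.63523461e+01  6.67448949e+01]
```

View pics/w2.png

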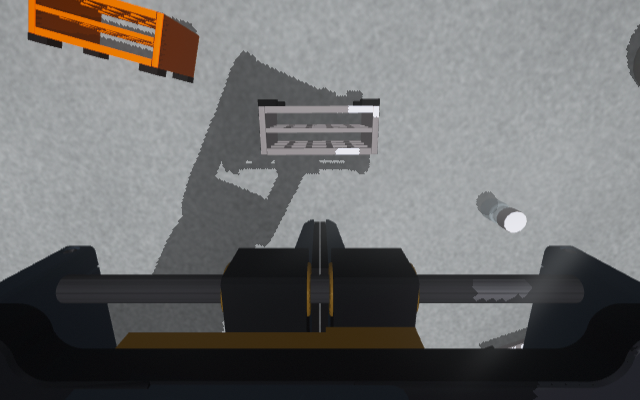

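The wrist view shows the short rack's upper side with feet at the far edge (row ~102). The holed upper edge is at row ~154, columns 261–380. The landing area is clear, and the orange rack stays left of column 198.

```bash
python3 - <<'E'
from h import *
v=np.load("s2.npy"); s=dict(ee_pos=v[:3],ee_rot=v[3:]); c=cam("wrist",s)
t=plane(c,[(261,154.5),(380,153.5)],80); u=plane(c,[(259,107),(379,107)],80)
for w in(t,u): print(w,w.mean(0),np.linalg.norm(w[1]-w[0]),np.degrees(np.arctan2(*(w[1]-w[0])[::-1])))
a=np.radians(v[5]); f=t.mean(0)-v[:2]; print("fwd",f@[np.cos(a),np.sin(a)],"tool y",f@[np.sin(a),-np.cos(a)])
print("orange",plane(c,[(198,35),(193,80)],20))
E
```

```text
[[409.26889828 243.8902761 ]
 [489.17963681 164.89546803]] [449.22426755 204.39287206] 112.36505610733678 -44.669751183707994
[[440.04200346 273.85440961]
 [516.70260007 196.81718486]] [478.37230176 235.33579724] 108.68109803834238 -45.140399908679264
fwd 38.54970548955403 tool y 1.705627545697903
orange [[441.32029356 373.90526368]
 [403.52916918 350.54362872]]
```

carry_out(commands=[[0,0,0,0,2,40,-1],[0,0,0,0,2,85,-1],[0,0,0,0,2,120,-1],[0,0,0,0,2,133,-1],[0,0,0,5,2,133,-1],[0,0,0,10,2,133,-1],[0,0,0,15,2,133,-1],[0,0,0,18,2,133,-1],[0,0,0,21,2,133,-1],[0,0,0,23,2,133,-1],[0,0,0,25,2,133,-1],[0,0,0,27,2,132,-1]])

```text
time_s: 8.15
ee_pos: [440.6, 197.4, 67.9]
ee_rot: [-180.0, 0.0, 45.0]
force: [-1.5, -1.3, 0.9]
gripper_width: 0.8
gripper_force: 0.5
```

Light contact at about 2 N, as with the first rack, so I'll push along this rack's arc.

carry_out(commands=[[0,0,0,2.5,0,-1,-1],[0,0,0,5,0,-3,-1],[0,0,0,7.5,0,-4,-1],[0,0,0,10,0,-5,-1],[0,0,0,12.5,0,-6,-1],[0,0,0,15,0,-7,-1],[0,0,0,17.5,0,-8,-1],[0,0,0,20,0,-9,-1],[0,0,0,22.5,0,-10,-1],[0,0,0,25,0,-11,-1],[0,0,0,27.5,0,-11,-1],[0,0,0,30,0,-11,-1],[0,0,0,32.5,0,-12,-1],[0,0,0,35,0,-12,-1],[0,0,0,37,0,-12,-1],[0,0,0,39,0,-12,-1],[0,0,0,41,0,-12,-1],[0,0,0,43,0,-12,-1],[0,0,0,45,0,-12,-1]])

```text
time_s: 10.05
ee_pos: [472.7, 229.3, 79.9]
ee_rot: [180.0, 0.0, 45.0]
force: [-0.7, 0.8, 0.0]
gripper_width: 0.3
gripper_force: 0.0
```

carry_out(commands=[[0,0,0,0,0,0,-1],[0,0,0,0,0,0,-1],[0,0,0,0,0,0,-1],[0,0,0,0,0,0,-1]])

```text
time_s: 10.45
ee_pos: [472.6, 229.2, 79.9]
ee_rot: [180.0, 0.0, 45.0]
force: [0.6, -0.0, -0.1]
gripper_width: 0.3
gripper_force: 0.0
```

```bash
python3 - <<'E'
from h import *
import cv2
s=state(); print(s["time_s"],s["ee_pos"],s["force"])
a=grab_frame("side")[:,:,::-1]; b=grab_frame("scene")[:,:,::-1]
cv2.imwrite("pics/c3.png",np.hstack([cv2.resize(a[180:380,180:380],(400,400)),cv2.resize(b[90:210,280:400],(400,400))]))
E
```

```text
10.45 [472.57829397 229.1646294   79.93718278] [ 0.64393039 -0.00612874 -0.0516567 ]
```

View pics/c3.png

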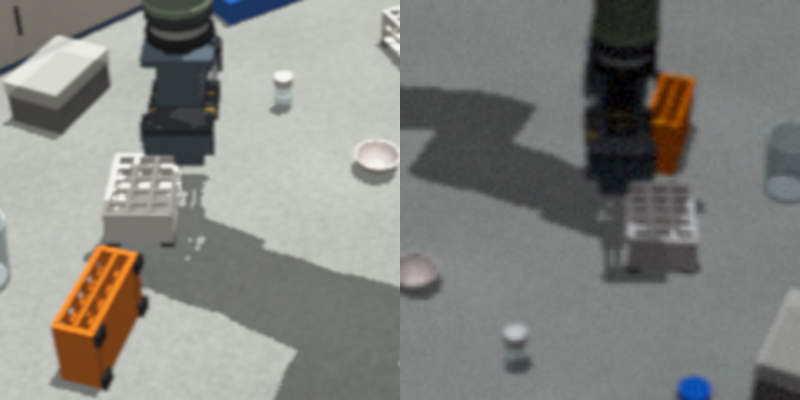

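The short rack is upright on its feet too, with the neighbours untouched. I'll retreat straight up, check, and hand in.

carry_out(commands=[[0,0,0,-10,0,-30,-1],[0,0,0,-20,0,-70,-1],[0,0,0,-30,0,-110,-1],[0,0,0,-60,0,-150,-1],[0,0,0,-60,0,-150,-1],[0,0,0,-60,0,-150,-1],[0,0,0,-60,0,-150,-1]])

```text
time_s: 11.25
ee_pos: [429.8, 186.8, 228.8]
ee_rot: [-180.0, 0.1, 45.0]
force: [-0.0, 0.4, -0.2]
gripper_width: 0.3
gripper_force: 0.0
```

```bash
python3 - <<'E'
from h import *
import cv2
a=grab_frame("side")[:,:,::-1]
cv2.imwrite("pics/end.png",a); print(state()["time_s"],state()["force"])
E
```

```text
11.3 [ 0.57394014 -0.99312099 -0.66891545]
```

View pics/end.png

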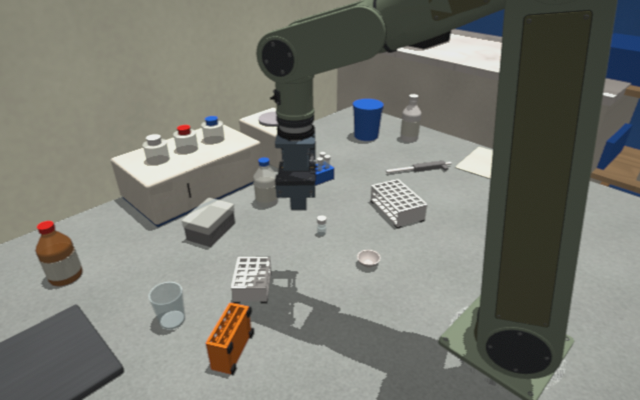

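Both racks stand holes up, at (398,202) and (252,278). Everything else is where it was, and the arm is clear.

```bash
python3 -c "
from workcell import workorder
print(workorder.job_done())"
```

```text
the job is handed in; nothing more can be done
None
```

Both racks were tipped onto their feet, holes up, with the bystanders left where they stood, and the job was handed in at about 11 s; no verdict came back.

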